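# Amber under the hand microscope: fit the diffuser, then hold the microscope over it

## Task

Get the amber on the specimen stand ready for a picture: push the white diffuser tube down over it onto the stand's spigot, fully home on the shoulder, and let go of it. Then lift the hand microscope out of its cradle, carry it over the things in between without disturbing them, and hold it upright, nose down, centred over the open top of the diffuser with the nose about 1 cm above the rim. Never touch the amber, or the fitted diffuser or stand with the microscope, and finish while still holding the microscope there, steady.

Things in the scene. Friction and masses are not known exactly. Their poses are not given: they have to be found in the camera images.
- stand_seat (a point): On the axis of the fixed specimen stand at the height of its shoulder, 24 mm above the desk; z up. The stand: round aluminium base, 84 mm wide, 24 mm high; on it a spigot, 38 mm diameter, 16 mm high, its top 4 mm tapered. On the spigot a 16 mm wide pin carries the amber, top 40 mm above the shoulder. Stand and cradle are left and right of the cartons, either way.
- specimen: The amber piece on its pin, fixed to the stand, 16 mm wide. Origin: on the stand's axis at the top of the spigot, 16 mm above the shoulder; the amber's top is 23.5 mm above this origin. Not to be touched by anything.
- diffuser_center (a point): Centre, half-way up, of the diffuser: a plain white rigid tube, open at both ends, both ends alike, outside 48 mm, bore 41 mm, 62 mm high, about 35 g, loose, standing upright on the desk behind the cartons. It slips over the spigot with 1.5 mm clearance all round and rests on the shoulder. z along the tube.
- diffuser_foot (a point): Centre of the diffuser's lower end, 31 mm below its centre.
- diffuser_mouth (a point): Centre of the diffuser's open top, at the height of the rim, 31 mm above its centre; 86 mm above the desk when it is fitted.
- diffuser: The diffuser as a body; origin at the centre of its lower end, z along the tube.
- scope_center (a point): On the axis of the hand microscope, 56.5 mm above its nose tip; z up, from nose to cap. A round rod 113 mm long, about 95 g, loose, nose down in its cradle. From below: black nose, 30 mm diameter (0 to 26 mm from the tip), ribbed ring of 33 mm (29 to 40), smooth grey barrel of 34 mm (40 to 98, hold it here), black cap (98 to 113).
- scope_nose (a point): Tip of the microscope's nose, on its axis, 56.5 mm below its centre; this is what must hover over the diffuser.
- scope: The hand microscope as a body; origin at the nose tip, z from nose to cap.
- cradle: Fixed black charging cradle: plate 80 x 70 x 10 mm with an upright cup on its middle, 48 mm wide at the foot, 42 at the top; its mouth is 34 mm above the desk, its floor, on which the nose rests, 10 mm; the bore leaves the nose 2 mm or more all round. Lift the microscope straight up by 30 mm to clear it. Origin: centre of the underside.
- stand: The specimen stand as a body; origin at the centre of its underside.
- carton_low: Bystander: slide carton 84 x 106 x 24 mm, lying on the desk between cradle and stand. Origin: centre of its underside.
- carton_top: Bystander: slide carton 76 x 100 x 27 mm, lying on the lower carton, top 51 mm above the desk. Origin: centre of its underside.
- bottle: Bystander: dropper bottle, 42 mm across, 110 mm high, between cradle and stand in front of the cartons. Origin: centre of its underside.
- oil: Bystander: small dark bottle, 25 mm across, 56 mm high, between cradle and stand in front of the cartons. Origin: centre of its underside.
- can: Bystander: clear-topped lens can, 39 mm across, 66 mm high, at the back on the left. Origin: centre of its underside.
- coverbox: Bystander: small clear glass box, 38 x 38 x 21 mm, at the back on the right. Origin: centre of its underside.
Mind the look-alikes: they are no part of the job. Leave any red or yellow look-alike of the scope alone.

How it is judged:
On the way, in this order (a step that is already met when the one before it is completed fails the run):
1. the diffuser sits fully home on the stand's spigot, upright, and has been let go (horizontal distance between diffuser_foot and stand_seat below 0.004 m and z of diffuser_foot in the frame of stand_seat below 0.0025 m and angle between diffuser's own z axis and vertical below 0.06 rad and contact force between the fingers and diffuser below 0.05 N), for 0.2 s.
2. the microscope has been lifted out of its cradle (z of scope_nose in the frame of cradle above 0.04 m and contact force between the fingers and scope above 0.5 N), for 0.1 s.
At the end, for the whole second after the job is handed in: Diffuser on the spigot within 4 mm of its axis, foot within 2.5 mm of the shoulder, tilt under 0.06 rad, untouched by the robot. Microscope still in the fingers, upright within 0.1 rad, touching neither diffuser nor stand, nose within 7 mm of the diffuser's axis and 4 to 18 mm above its rim (horizontal distance between diffuser_foot and stand_seat below 0.004 m and z of diffuser_foot in the frame of stand_seat below 0.0025 m and angle between diffuser's own z axis and vertical below 0.06 rad and contact force between each of the arm, scope and diffuser below 0.05 N and horizontal distance between scope_nose and diffuser_mouth below 0.007 m and z of scope_nose in the frame of diffuser_mouth between 0.004 and 0.018 m and angle between scope's own z axis and vertical below 0.1 rad and height (world z) of scope_center above 0.13 m and linear speed of scope below 0.01 m/s and contact force between the fingers and scope above 0.5 N and contact force between scope and stand below 0.05 N); the arm keeps its last pose, push and grip.
It fails at once if the amber or its pin is touched (contact force between specimen and anything else above 0.2 N).
It fails at once if the microscope touches the diffuser or the stand (contact force between scope and diffuser above 0.5 N or contact force between scope and stand above 0.5 N).
It fails at once if a bystander is pushed more than 15 mm or tipped (distance of any of carton_low, carton_top, bottle, oil, can, coverbox from where it was at the start of the episode above 0.015 m or angle between any of bottle, oil, can's own z axis and vertical above 0.5 rad).
It also fails if it takes over 64 s, if anything falls off the work surface, if the arm or the gripper's body presses on something with over 40 N, if the wrist force passes 120 N, or if a joint passes its speed limit or range.

## Robot

A 6-joint arm with a two-finger parallel gripper is mounted at the origin on a cart in front of the work surface, level with it; the furniture and walls round the work are solid. World frame = base frame: x ahead of the robot, y to its left, z up, the work surface at z = 0. Lengths are in m, angles in rad, forces in N, time in s.
With the tool pointing down it reaches from about 0.325 to 0.875 m from the base axis. Payload 4.4 kg.
Tool frame: the origin (TCP) lies at the very end of the fingers, on their centre line; the grasp point (between the pads) lies 19 mm behind it (ctrl.grasp_offset is the x of the grasp point in the tool frame, in m); x points along the fingers, z is the direction in which the jaws open and shut, and the axes are right-handed (so a half turn about x gives the same grasp; the last joint's range is limited). The gripper opens to 85 mm and grips with 20 to 120 N. Pads are 22 mm wide; open, the fingers measure 114 mm over their backs; the gripper's body (76 mm by 85 mm) begins 54 mm behind the grasp point. The pads swing forward as they close: fully open they stand 13 mm farther back than shut.
Start: joints at [-1.28, 0.207, 1.542, -0, 1.393, -0.15], TCP at [0.246, -0.52, 0.231] pointing down, gripper open.
Joint ranges: [-2.73, 2.73], [-0.86, 2.22], [0.23, 2.46], [-1.11, 4.25], [0.08, 2.63], [-2.82, 2.82]. Speed limits (rad/s): [2.79, 2.79, 3.14, 3.14, 3.14, 3.14].

## Interface

Orientations are given as a unit quaternion [x, y, z, w].
In Python, from plant import ctrl gives the robot as it stands.
- The arm moves only by the shell command python3 -m crank 'ROWS' [FORCE]. ROWS is JSON, one flat list of numbers, 7 for each row, row after row: the turn, a rotation vector about the tool's x, y, z in rad, then the shift along the tool's x, y, z in mm, then the finger opening in mm, from 0 to 85.4. In form: [wx, wy, wz, x, y, z, fingers, wx, wy, wz, x, y, z, fingers, ...]. A call has 1 to 5 rows; each row shifts and turns the commanded pose from where the row before left it, along the tool's axes as they then stand; what a row does not reach is not made up. A row lasts 1/12 s, in which the tool goes at most 41.7 mm and 7.16 degrees, less where a joint would pass 70% of its speed; a pose out of reach is approached as far as the arm can. A call is refused whole if a number of a shift passes 41.7 or a number of a turn 0.125, either way. A call with a gripper value outside its range is refused whole. The fingers move at their own pace and stop on an object; FORCE is the grip in N (left out, the last holds). Time passes only in rows, so rows that do not move let the fingers close. It gives the time, the measured TCP pose, the force and the opening at its end, in the units of the state.
- ctrl.state(): the state, without advancing time (a new reading comes with each control period).
- ctrl.read_camera(name): name is "side" or "top" or "wrist"; returns (picture, depth): 480x640x3 uint8, red, green, blue; 480x640 float32, m along the optical axis (not along the pixel's ray), 0 where there is no reading.
- ctrl.calibration(name): a dict with "mtx" (3x3 intrinsics, pixels), "R" (3x3) and "t" (3): a world point X has camera coordinates R X + t. Camera axes: x right, y down, z forward; pixel columns grow to the right and rows downward; lengths in m; the calibration is good to about 2 mm. The wrist camera is an equidistant fisheye: a pixel r from the principal point sees the ray r / f radians off the axis. A picture is of the moment at which its call begins: read the wrist's pose just before it. calibration takes no time and is no camera call; for the wrist camera it gives the pose at the moment of the call.
- ctrl.finish_job(): hands the job in, once; it reports no verdict.
Trained networks look in the newest picture that a camera, given by its name, has taken for a name from the list of things; names that differ only in an ending like _2 or _b are one class to them, and where a whole thing is asked for, a point or a joint stands for the part that bears it (a point fixed in the world has none). Each returns a list of dicts, best first, with "conf" (0 to 1); they miss things now and then, are a little off and sometimes report something else, mostly with a low value. They report only what shows in the picture. A call takes as long as a camera call. They do not tell look-alikes from the thing itself.
- ctrl.look_for(target, camera): "location" ([x, y, z] in m, in the coordinates of the camera as it stood for that picture, good to about 4 mm: the middle of the surface that is visible of it).
- ctrl.regions_of(target, camera): "mask" (480x640 bool, what is visible of it).
- ctrl.spot_point(target, camera): "location" ([x, y, z] in m, in the coordinates of the camera as it stood for that picture, good to about 4 mm: a listed point, or the origin of a listed thing).
The state is a dict: "t": time; "q": joint angles; "qd": joint speeds; "tau": joint torques, N m; "eef_pos": TCP position; "tcp_rot": TCP orientation; "force": force on the tool from outside, world axes, zero at the start; "wrist_torque": the same for the moment, N m; "grip_width": finger opening in m.
Only numpy, scipy, OpenCV 4.12 (cv2) and the standard library are available. Lean on these libraries where they do the work, as an engineer would, in place of code of your own. Each camera call takes 0.05 s, during which the arm holds its last target. There are 200 camera calls.

## Working session

There is one attempt and no reset: what is moved stays moved. The work goes in short steps, Python scripts to look and compute and a shell command to move; the robot and the scene stay as the last step left them, time stands still between calls to the robot, and variables do not carry over. Pictures are saved under pics/ and viewed, about 8 in all and at most 12, crops included, and the job is handed in when it is done.

```bash
mkdir -p pics; ls
cat > h.py <<'E'
import numpy as np, cv2
from plant import ctrl
from scipy.spatial.transform import Rotation as Rn
def world(p,c):
    return np.asarray(c["R"]).T@(np.asarray(p)-np.asarray(c["t"]).ravel())
def cloud(dep,c):
    K=np.asarray(c["mtx"]);v,u=np.mgrid[:480,:640]
    P=np.stack([(u-K[0,2])/K[0,0]*dep,(v-K[1,2])/K[1,1]*dep,dep],-1)
    return (P-np.asarray(c["t"]).ravel())@np.asarray(c["R"])
E
python3 - <<'E'
from h import *
s=ctrl.state();print(s["t"],s["eef_pos"],s["tcp_rot"],s["force"],s["grip_width"],ctrl.grasp_offset)
print(Rn.from_quat(s["tcp_rot"]).as_matrix().round(3))
for cam in ["top","side"]:
    im,d=ctrl.read_camera(cam);c=ctrl.calibration(cam)
    cv2.imwrite(f"pics/{cam}0.png",im[:,:,::-1]);np.save(cam+"d.npy",d);np.save(cam+"i.npy",im)
    print(cam,world([0,0,0],c).round(3))
    for n in ["stand_seat","diffuser_center","scope_center","cradle","carton_top","bottle","oil","can","coverbox"]:
        print(n,[(world(r["location"],c).round(3).tolist(),round(r["conf"],2)) for r in ctrl.spot_point(n,cam)][:3])
E
```

```text
pics
0.0 [ 0.24561855 -0.51906968  0.2301284 ] [ 0.37883271  0.59800194 -0.37777196  0.59679795] [ 0.13272491 -0.3495919   0.40793885] 0.08529423082954717 -0.0187
[[-0.001  0.904  0.428]
 [ 0.002  0.428 -0.904]
 [-1.     0.    -0.002]]
top [0.369 0.026 1.315]
stand_seat [([0.506, -0.231, 0.027], 0.82), ([0.498, 0.225, 0.066], 0.7), ([0.46, -0.037, -0.003], 0.3)]
diffuser_center [([0.672, 0.081, 0.03], 0.79), ([0.537, -0.002, 0.026], 0.26)]
scope_center [([0.601, 0.185, 0.057], 0.86), ([0.405, 0.24, 0.061], 0.85), ([0.459, 0.33, 0.058], 0.8)]
cradle [([0.499, 0.223, 0.0], 0.83)]
carton_top [([0.538, -0.002, 0.023], 0.61), ([0.507, -0.228, 0.04], 0.43), ([0.671, 0.252, -0.001], 0.33)]
bottle [([0.463, -0.034, -0.004], 0.9), ([0.502, 0.224, 0.006], 0.33)]
oil [([0.464, 0.048, -0.002], 0.54)]
can [([0.674, 0.255, -0.003], 0.7)]
coverbox [([0.655, -0.263, 0.007], 0.87)]
side [ 0.567 -0.805  0.442]
stand_seat [([0.498, -0.228, 0.02], 0.79)]
diffuser_center [([0.665, 0.085, 0.031], 0.93)]
scope_center [([0.501, 0.225, 0.067], 0.92), ([0.456, 0.328, 0.057], 0.9), ([0.397, 0.243, 0.057], 0.75)]
cradle [([0.498, 0.23, -0.005], 0.96)]
carton_top [([0.537, -0.001, 0.023], 0.72), ([0.463, -0.031, -0.004], 0.43)]
bottle [([0.465, -0.031, -0.002], 0.96)]
oil [([0.668, 0.081, -0.003], 0.21)]
can [([0.669, 0.256, -0.004], 0.91), ([0.668, 0.084, -0.002], 0.71), ([0.502, -0.227, 0.018], 0.56)]
coverbox [([0.654, -0.262, -0.001], 0.79)]
```

View pics/top0.png

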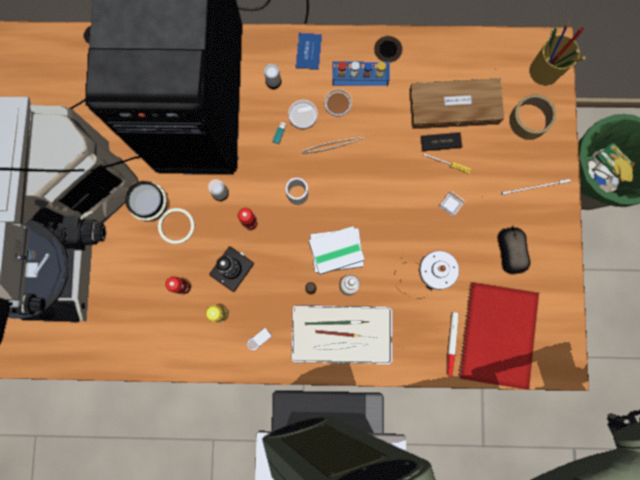

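View pics/side0.png

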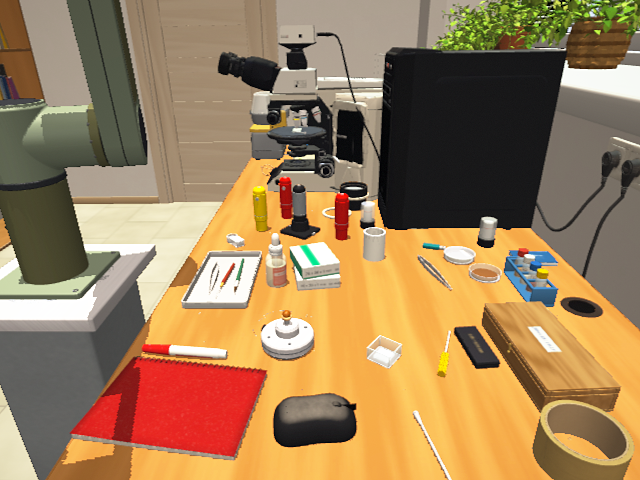

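Run:
```python
from h import *
for cam in ["top","side"]:
    d=np.load(cam+"d.npy");W=cloud(d,ctrl.calibration(cam));ok=d>0
    def sel(n,c,r,z0,z1):
        m=ok&(np.hypot(W[...,0]-c[0],W[...,1]-c[1])<r)&(W[...,2]>z0)&(W[...,2]<z1)
        p=W[m]
        if len(p)<8: print(cam,n,len(p));return
        (x,y),R=cv2.minEnclosingCircle(p[:,:2].astype(np.float32))
        # circle fit
        A=np.c_[2*p[:,:2],np.ones(len(p))];s=np.linalg.lstsq(A,(p[:,:2]**2).sum(1),rcond=None)[0]
        print(cam,n,len(p),"mean",p.mean(0).round(4),"enc",round(x,4),round(y,4),round(R,4),"fit",s[:2].round(4),round(np.sqrt(s[2]+s[0]**2+s[1]**2),4),"z",np.percentile(p[:,2],[5,50,95]).round(4))
    sel("diffrim",(.668,.083),.035,.055,.075)
    sel("diffside",(.668,.083),.035,.01,.055)
    sel("shoulder",(.502,-.229),.055,.018,.03)
    sel("spigot",(.502,-.229),.03,.034,.046)
    sel("amber",(.502,-.229),.03,.05,.075)
    sel("scopecap",(.5,.225),.035,.115,.135)
    sel("scopeside",(.5,.225),.035,.05,.105)
    sel("bottle",(.464,-.032),.04,.02,.12)
    sel("oil",(.464,.048),.03,.02,.07)
```

```text
top diffrim 125 mean [0.671  0.0822 0.0613] enc 0.6714 0.0822 0.0244 fit [0.6704 0.0822] 0.022 z [0.0564 0.0613 0.0657]
top diffside 184 mean [0.6697 0.0829 0.0336] enc 0.6694 0.0824 0.0238 fit [0.6691 0.0822] 0.0221 z [0.012  0.034  0.0532]
top shoulder 902 mean [ 0.5039 -0.2286  0.0245] enc 0.5018 -0.2294 0.0445 fit [ 0.5046 -0.2298] 0.0327 z [0.0203 0.0245 0.0285]
top spigot 190 mean [ 0.5043 -0.2283  0.0403] enc 0.5055 -0.2296 0.0192 fit [ 0.5051 -0.2299] 0.0144 z [0.0358 0.0402 0.0443]
top amber 44 mean [ 0.5041 -0.2289  0.0605] enc 0.5047 -0.2297 0.0083 fit [ 0.5044 -0.2295] 0.0055 z [0.0535 0.061  0.066 ]
top scopecap 169 mean [0.4992 0.2237 0.1216] enc 0.4997 0.2242 0.0152 fit [0.4994 0.2239] 0.0104 z [0.1164 0.1216 0.1262]
top scopeside 74 mean [0.4924 0.2139 0.0782] enc 0.4988 0.2229 0.0165 fit [0.4999 0.2243] 0.0166 z [0.0544 0.0777 0.1016]
top bottle 325 mean [ 0.4647 -0.0334  0.072 ] enc 0.467 -0.035 0.0214 fit [ 0.4661 -0.0342] 0.0146 z [0.0407 0.0662 0.1072]
top oil 112 mean [0.4587 0.0478 0.0463] enc 0.4598 0.0482 0.0126 fit [0.4594 0.0479] 0.009 z [0.0319 0.047  0.05
[... 307 characters left out ...]
0.2303 0.0448 fit [ 0.5037 -0.2319] 0.0326 z [0.0197 0.0236 0.0258]
side spigot 282 mean [ 0.5045 -0.236   0.0389] enc 0.5044 -0.2313 0.0192 fit [ 0.5042 -0.2332] 0.013 z [0.0351 0.0394 0.0416]
side amber 87 mean [ 0.5041 -0.2334  0.057 ] enc 0.5043 -0.2309 0.008 fit [ 0.504  -0.2316] 0.0052 z [0.0511 0.0573 0.0626]
side scopecap 61 mean [0.4998 0.218  0.1197] enc 0.4991 0.2227 0.0158 fit [0.4996 0.2215] 0.0107 z [0.1152 0.1202 0.1229]
side scopeside 301 mean [0.5005 0.2124 0.078 ] enc 0.4981 0.2215 0.0189 fit [0.4996 0.2233] 0.0154 z [0.0528 0.0785 0.1022]
side bottle 714 mean [ 0.4686 -0.0472  0.058 ] enc 0.4671 -0.039 0.0206 fit [ 0.4676 -0.0429] 0.0123 z [0.0235 0.0567 0.101 ]
side oil 4
```

The top view shows the cradle with the dark scope at px (231,266), the diffuser at (297,190), the stand at (438,270), the bottle at (349,284), the oil at (311,288), and look-alikes at (246,216), (175,285) and (215,313). The side view agrees. My positions are diffuser (0.670, 0.082), stand (0.5045, -0.230) and scope (0.499, 0.223). I'm moving over the diffuser now.

```bash
R='[0,0,0,0,35.6,-20.2,85, 0,0,0,0,35.6,-20.2,85]'
python3 -m crank '[0,0,0,0,35.6,-20.2,85, 0,0,0,0,35.6,-20.2,85, 0,0,0,0,35.6,-20.2,85, 0,0,0,0,35.6,-20.2,85, 0,0,0,0,35.6,-20.2,85]'
python3 -m crank '[0,0,0,0,35.6,-20.2,85, 0,0,0,0,35.6,-20.2,85, 0,0,0,0,35.6,-20.2,85, 0,0,0,0,35.6,-20.2,85, 0,0,0,0,35.6,-20.2,85]'
python3 -m crank '[0,0,0,0,35.6,-20.2,85, 0,0,0,0,35.6,-20.2,85, 0,0,0,0,35.6,-20.2,85, 0,0,0,0,35.6,-20.2,85, 0,0,0,0,35.6,-20.2,85]'
python3 -m crank '[0,0,0,0,35.6,-20.2,85, 0,0,0,0,35.6,-20.2,85, 0,0,0,0,35.6,-20.2,85, 0,0,0,0,0,0,85, 0,0,0,0,0,0,85]'
cat >> h.py <<'E'
def goto(target):
    s=ctrl.state();R=Rn.from_quat(s["tcp_rot"]).as_matrix()
    e=np.asarray(target)-s["eef_pos"]
    # tilt correction: turn (tool axes) bringing x to -z
    w=np.cross(R[:,0],[0,0,-1])
    print("t",round(s["t"],2),"eef",s["eef_pos"].round(4),"tool-mm",(R.T@e*1000).round(1),"turn",(R.T@w).round(4),"jaw",R[:,2].round(3),"F",s["force"].round(2),"w",round(s["grip_width"],4))
E
python3 - <<'E'
from h import *
goto([.670,.082,.023])
im,d=ctrl.read_camera("wrist");cv2.imwrite("pics/w1.png",im[:,:,::-1])
c=ctrl.calibration("wrist");print(c["mtx"],world([0,0,0],c).round(3))
for n in ["diffuser_center","diffuser_mouth"]:print(n,[(world(r["location"],c).round(4).tolist(),round(r["conf"],2)) for r in ctrl.spot_point(n,"wrist")][:2])
E
```

```text
t: 1.42
eef_pos: [0.3643, -0.3509, 0.2314]
tcp_rot: [0.379, 0.597, -0.379, 0.597]
force: [2.2, -0.8, -0.1]
grip_width: 0.0847
t: 1.83
eef_pos: [0.4822, -0.1832, 0.2316]
tcp_rot: [0.378, 0.597, -0.378, 0.598]
force: [1.1, -0.5, 0.6]
grip_width: 0.0852
t: 2.25
eef_pos: [0.5999, -0.0156, 0.2315]
tcp_rot: [0.378, 0.597, -0.378, 0.598]
force: [1.5, -0.5, 0.1]
grip_width: 0.0852
t: 2.67
eef_pos: [0.6701, 0.0851, 0.2302]
tcp_rot: [0.377, 0.598, -0.377, 0.598]
force: [-0.2, 0.2, 0.1]
grip_width: 0.0849
t 2.67 eef [0.6701 0.0851 0.2302] tool-mm [207.2  -1.2   2.9] turn [ 0.     -0.0004  0.0012] jaw [ 0.431 -0.902 -0.   ] F [-0.18  0.16  0.14] w 0.0849
[[371.64829954   0.         318.27063406]
 [  0.         371.64829954 237.16142767]
 [  0.           0.           1.        ]] [0.728 0.111 0.373]
diffuser_center [([0.6655, 0.0834, 0.0335], 0.6)]
diffuser_mouth [([0.6662, 0.0834, 0.0645], 0.88)]
```

View pics/w1.png

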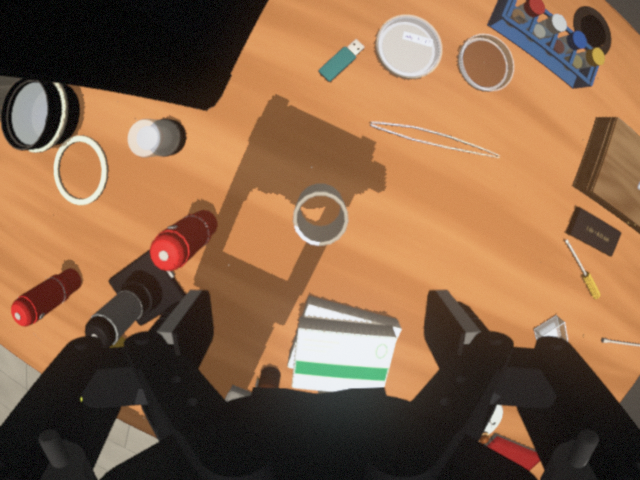

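The diffuser is at px (320,215), midway between the fingers, and nothing is under them. I'm going down to grip.

```bash
python3 -m crank '[0,0,0,40,-1,3,85, 0,0,0,40,0,0,85, 0,0,0,40,0,0,85, 0,0,0,40,0,0,75, 0,0,0,30,0,0,75]' 25
python3 -m crank '[0,0,0,17,0,0,75, 0,0,0,0,0,0,75, 0,0,0,0,0,0,40, 0,0,0,0,0,0,40, 0,0,0,0,0,0,40]' 25
python3 -m crank '[0,0,0,0,0,0,40, 0,0,0,0,0,0,40, 0,0,0,0,0,0,40, 0,0,0,0,0,0,40]' 25
python3 -m crank '[0,0,0,-20,0,0,40, 0,0,0,-40,0,0,40, 0,0,0,-40,0,0,40, 0,0,0,-10,0,0,40, 0,0,0,0,0,0,40]' 25
cat >> h.py <<'E'
def cyl(cam,tag,c,r,z0,z1,Rr,dW=None):
    """axis xy of an upright cylinder of known radius from visible side/rim points"""
    from scipy.optimize import least_squares
    im,d=ctrl.read_camera(cam);W=cloud(d,ctrl.calibration(cam))
    cv2.imwrite(f"pics/{tag}.png",im[:,:,::-1])
    return im,d,W
E
python3 - <<'E'
from h import *
goto([.5045,-.230,.150])
s=ctrl.state();x,y,z=s["eef_pos"]
for cam in ["side","top"]:
    im,d=ctrl.read_camera(cam);c=ctrl.calibration(cam);W=cloud(d,c);cv2.imwrite(f"pics/{cam}1.png",im[:,:,::-1])
    print(cam,[(world(r["location"],c).round(4).tolist(),round(r["conf"],2)) for r in ctrl.spot_point("diffuser_center",cam)][:2])
    reg=ctrl.regions_of("diffuser",cam)
    if reg:
        p=W[reg[0]["mask"]&(d>0)];p=p[np.hypot(p[:,0]-x,p[:,1]-y)<.04];print(len(p),p.mean(0).round(4),np.percentile(p,[2,98],axis=0).round(4))
E
```

```text
t: 3.23
eef_pos: [0.6676, 0.0778, 0.0383]
tcp_rot: [0.378, 0.598, -0.38, 0.596]
force: [-0.2, -0.0, -0.0]
grip_width: 0.0751
t: 3.65
eef_pos: [0.6724, 0.0791, 0.0277]
tcp_rot: [0.38, 0.596, -0.377, 0.599]
force: [0.2, -1.2, -0.1]
grip_width: 0.0472
t: 3.98
eef_pos: [0.6723, 0.0794, 0.0274]
tcp_rot: [0.379, 0.596, -0.378, 0.599]
force: [-0.5, -0.8, 7.6]
grip_width: 0.0473
t: 4.4
eef_pos: [0.6742, 0.0799, 0.1411]
tcp_rot: [0.381, 0.594, -0.376, 0.601]
force: [0.2, -0.2, 0.6]
grip_width: 0.0473
t 4.4 eef [0.6742 0.0799 0.1411] tool-mm [ -10.9 -285.8  207.6] turn [ 0.      0.0052 -0.011 ] jaw [ 0.428 -0.904  0.005] F [ 0.16 -0.21  0.56] w 0.0473
side [([0.6706, 0.0819, 0.1429], 0.76), ([0.5066, -0.2233, -0.0028], 0.63)]
560 [0.6688 0.0657 0.1448] [[0.6522 0.0543 0.1149]
 [0.6952 0.1014 0.1751]]
top [([0.6716, 0.0803, 0.1355], 0.67)]
165 [0.6524 0.0759 0.1418] [[0.6466 0.0574 0.0007]
 [0.6928 0.0956 0.1704]]
```

```bash
python3 -m crank '[0,0.005,-0.011,0,-15,11,40, 0,0,0,0,-30,22,40, 0,0,0,0,-31,22.5,40, 0,0,0,0,-31,22.5,40, 0,0,0,0,-31,22.5,40]'
python3 -m crank '[0,0,0,0,-31,22.5,40, 0,0,0,0,-31,22.5,40, 0,0,0,0,-31,22.5,40, 0,0,0,0,-29,21,40, 0,0,0,0,-18,13,40]'
python3 -m crank '[0,0,0,0,-6,4,40, 0,0,0,0,0,0,40, 0,0,0,0,0,0,40, 0,0,0,0,0,0,40]'
cat >> h.py <<'E'
from scipy.optimize import least_squares
def measure(target,pts,rad,cam,c0,z0,z1):
    im,d=ctrl.read_camera(cam);c=ctrl.calibration(cam);W=cloud(d,c)
    reg=ctrl.regions_of(target,cam)
    m=(d>0)
    if reg: m&=reg[0]["mask"]
    p=W[m];p=p[(np.hypot(p[:,0]-c0[0],p[:,1]-c0[1])<.045)&(p[:,2]>z0)&(p[:,2]<z1)]
    cam0=world([0,0,0],c)
    # outer wall facing camera, fit axis (x,y + lean) with known radius
    f=lambda a:np.hypot(p[:,0]-a[0]-a[2]*(p[:,2]-z0),p[:,1]-a[1]-a[3]*(p[:,2]-z0))-rad
    r=least_squares(f,[c0[0],c0[1],0,0],loss="soft_l1",f_scale=.001)
    print(cam,target,"n",len(p),"axis@z0",r.x[:2].round(4),"lean",r.x[2:].round(3),"rms",np.sqrt(np.median(r.fun**2)).round(4),"z",np.percentile(p[:,2],[1,99]).round(4))
    print("  spot",[(world(q["location"],c).round(4).tolist(),round(q["conf"],2)) for q in ctrl.spot_point(pts,cam)][:3])
    return im
E
python3 - <<'E'
from h import *
goto([.5045,-.230,.150]);e=ctrl.state()["eef_pos"]
for cam in ["side","top"]:
    im=measure("diffuser","diffuser_foot",.024,cam,e,.09,.19)
    cv2.imwrite(f"pics/{cam}2.png",im[:,:,::-1])
im,d=ctrl.read_camera("wrist");cv2.imwrite("pics/w2.png",im[:,:,::-1])
a=cv2.imread("pics/side2.png")[200:440,180:420];b=cv2.imread("pics/w2.png")
cv2.imwrite("pics/m2.png",np.hstack([cv2.resize(a,(480,480)),b[:,160:480]]))
E
```

```text
t: 5.12
eef_pos: [0.586, -0.0717, 0.1338]
tcp_rot: [0.375, 0.602, -0.381, 0.593]
force: [0.6, -0.9, 0.1]
grip_width: 0.047
t: 5.53
eef_pos: [0.502, -0.2247, 0.1351]
tcp_rot: [0.376, 0.601, -0.382, 0.592]
force: [0.8, 0.0, -0.1]
grip_width: 0.0468
t: 5.87
eef_pos: [0.5016, -0.2268, 0.1358]
tcp_rot: [0.376, 0.602, -0.38, 0.594]
force: [-0.7, 0.4, -0.7]
grip_width: 0.0472
t 5.87 eef [ 0.5016 -0.2268  0.1358] tool-mm [-14.2   1.1   4.1] turn [-0.     -0.0062  0.011 ] jaw [ 0.428 -0.904 -0.006] F [-0.73  0.44 -0.75] w 0.0472
side diffuser n 973 axis@z0 [ 0.5    -0.2248] lean [ 0.074 -0.039] rms 0.0007 z [0.1093 0.1707]
  spot [([0.5006, -0.2245, 0.1036], 0.74), ([0.4615, -0.0351, -0.0023], 0.74)]
top diffuser n 36 axis@z0 [ 0.5032 -0.2279] lean [0.028 0.029] rms 0.0003 z [0.1104 0.1728]
  spot [([0.5028, -0.2323, 0.1095], 0.42)]
```

View pics/m2.png

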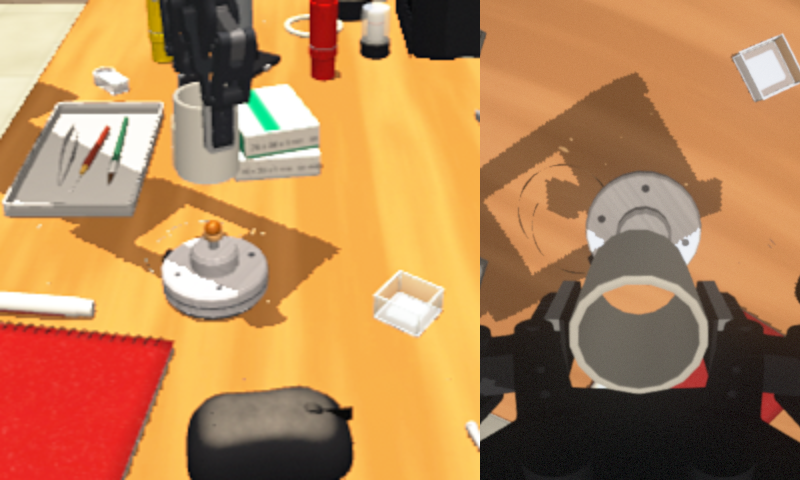

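The tilt reading I corrected earlier was only motion lag, so I'm undoing that correction. I'll close the remaining offset, lower partway and let the arm settle before measuring. In the view, the tube is clearly held, and the stand sits below and ahead of it at px (645,215).

```bash
python3 -m crank '[0,-0.006,0.011,0,2,4,40, 0,0,0,10,0,0,40, 0,0,0,8,0,0,40, 0,0,0,0,0,0,40, 0,0,0,0,0,0,40]'
python3 -m crank '[0,0,0,0,0,0,40, 0,0,0,0,0,0,40, 0,0,0,0,0,0,40]'
cat >> h.py <<'E'
def fitc(p,rad,c0,lean=True):
    f=lambda a:np.hypot(p[:,0]-a[0]-a[2]*(p[:,2]-.09),p[:,1]-a[1]-a[3]*(p[:,2]-.09))-rad
    g=f if lean else (lambda a:f([a[0],a[1],0,0]))
    return least_squares(g,[*c0[:2],0,0] if lean else c0[:2],loss="soft_l1",f_scale=.001)
def tube(c0,lo,hi):
    for cam in ["side","top"]:
        im,d=ctrl.read_camera(cam);c=ctrl.calibration(cam);W=cloud(d,c);o=world([0,0,0],c)
        cv2.imwrite(f"pics/{cam}_t{ctrl.state()['t']:.1f}.png",im[:,:,::-1])
        white=(im.min(2)>90)&(im.max(2).astype(int)-im.min(2)<45)
        k=white&(d>0)&(np.hypot(W[...,0]-c0[0],W[...,1]-c0[1])<.04)&(W[...,2]>lo)&(W[...,2]<hi)
        p=W[k]
        if len(p)>20:
            for L in (True,False):
                r=fitc(p,.024,c0,L);print(cam,len(p),r.x.round(4),"med|e|",np.median(abs(r.fun)).round(4))
            print("  bbox",np.percentile(p,[1,99],axis=0).round(4).tolist())
        q=W[(d>0)&(np.hypot(W[...,0]-.5046,W[...,1]+.2304)<.03)&(W[...,2]>.05)&(W[...,2]<.066)]
        if len(q)>8:print("  amber",cv2.minEnclosingCircle(q[:,:2].astype(np.float32)),len(q))
E
python3 - <<'E'
from h import *
goto([.5046,-.2304,.150])
tube(ctrl.state()["eef_pos"],.092,.143)
E
```

```text
t: 6.63
eef_pos: [0.5039, -0.2301, 0.1167]
tcp_rot: [0.378, 0.598, -0.379, 0.597]
force: [0.2, 0.3, -0.6]
grip_width: 0.0466
t: 6.88
eef_pos: [0.5052, -0.2309, 0.1186]
tcp_rot: [0.378, 0.597, -0.379, 0.598]
force: [-0.5, 0.1, 0.8]
grip_width: 0.0469
t 6.88 eef [ 0.5052 -0.2309  0.1186] tool-mm [-31.4  -0.3  -0.7] turn [-0.      0.0017 -0.0004] jaw [ 0.427 -0.904  0.002] F [-0.49  0.07  0.84] w 0.0469
side 833 [ 0.5051 -0.2292  0.0773 -0.0693] med|e| 0.0008
side 833 [ 0.5066 -0.2305] med|e| 0.0007
  bbox [[0.4829, -0.2624, 0.0924], [0.5297, -0.2112, 0.1425]]
  amber ((0.5040737390518188, -0.23103462159633636), 0.007982310838997364) 87
```

```bash
ls pics
python3 - <<'E'
from h import *
c=ctrl.calibration("side")
def run(im,d,c0,z0):
    W=cloud(d,c);white=(im.min(2)>90)&(im.max(2).astype(int)-im.min(2)<45)
    k=white&(d>0)&(np.hypot(W[...,0]-c0[0],W[...,1]-c0[1])<.04)&(W[...,2]>z0+.003)&(W[...,2]<z0+.052)
    p=W[k].copy();p[:,2]+=.09-z0
    n=p[:,:2]-c0; v=world([0,0,0],c)[:2]-c0
    for nm,s in (("all",slice(None)),("front",(n@v)>0)):
        print(nm,fitc(p[s],.024,c0).x.round(4))
    vs,us=np.where(k)
    for a in range(vs.min(),vs.max(),6):
        u=us[vs==a]
        if len(u):print(a,u.min(),u.max(),end=" | ")
    print()
    # predicted upright silhouettes
    th=np.linspace(0,2*np.pi,90)
    for z in np.arange(z0,z0+.0621,.0155):
        P=np.c_[c0[0]+.024*np.cos(th),c0[1]+.024*np.sin(th),np.full(90,z)]@np.asarray(c["R"]).T+np.asarray(c["t"]).ravel()
        K=c["mtx"];u=K[0][0]*P[:,0]/P[:,2]+K[0][2];w=K[1][1]*P[:,1]/P[:,2]+K[1][2]
        print("pred",round(z,3),u.min().round(1),u.max().round(1),"rows",w[u.argmin()].round(1),w[u.argmax()].round(1),"bot",w.max().round(1))
run(np.load("sidei.npy"),np.load("sided.npy"),np.array([.6702,.0814]),0)
im,d=ctrl.read_camera("side");cv2.imwrite("pics/s3.png",im[:,:,::-1])
run(im,d,np.array([.5052,-.2305]),.091)
cv2.imwrite("pics/s3c.png",cv2.resize(im[190:350,210:370,::-1],(600,600),interpolation=cv2.INTER_CUBIC))
E
```

```text
m2.png
side0.png
side1.png
side2.png
side_t6.9.png
top0.png
top1.png
top2.png
top_t7.0.png
w1.png
w2.png
all [ 0.6706  0.0837 -0.0112 -0.0182]
front [ 0.6706  0.0832 -0.0084  0.0054]
231 374 374 | 237 364 364 | 243 364 384 | 249 364 383 | 255 363 383 | 
pred 0.0 362.6 384.3 rows 256.2 257.4 bot 261.6
pred 0.016 362.8 384.7 rows 249.9 251.1 bot 255.2
pred 0.031 363.0 385.1 rows 243.6 244.7 bot 248.8
pred 0.046 363.3 385.5 rows 237.2 238.2 bot 242.2
pred 0.062 363.5 385.8 rows 230.6 231.6 bot 235.5
all [ 0.5051 -0.2293  0.0772 -0.0642]
front [ 0.5052 -0.2294  0.0662 -0.055 ]
259 279 281 | 265 282 283 | 271 270 301 | 277 270 302 | 283 271 302 | 289 271 302 | 295 272 301 | 301 277 293 | 
pred 0.091 270.4 302.2 rows 296.0 294.5 bot 303.7
pred 0.106 269.8 301.9 rows 287.1 285.6 bot 294.6
pred 0.122 269.2 301.6 rows 278.0 276.6 bot 285.3
pred 0.138 268.6 301.4 rows 268.7 267.3 bot 275.8
pred 0.153 268.0 301.1 rows 259.3 257.9 bot 266.1
```

View pics/s3c.png

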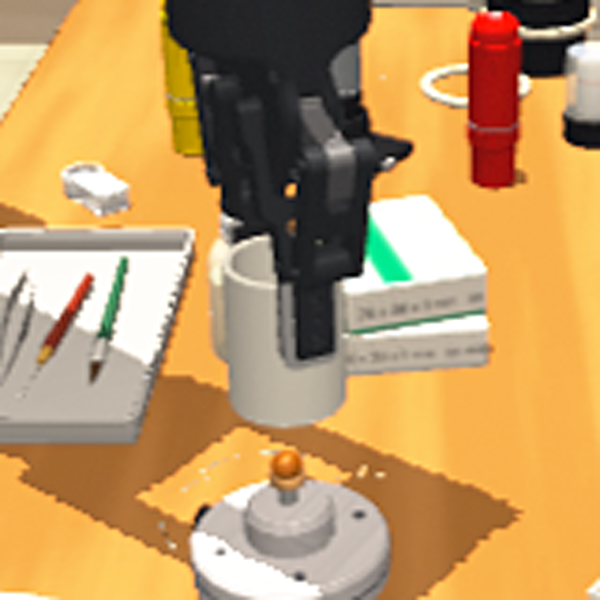

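The crop shows the tube upright: its left edge runs (222,270)→(232,405), matching the prediction for a vertical tube. It is centred over the amber at (287,465) to within about 1 mm. I'll shift -1 mm in x, go down to just above the spigot, then proceed gently.

```bash
python3 -m crank '[0,0,0,5,-0.9,-0.4,40, 0,0,0,15,0,0,40, 0,0,0,15,0,0,40, 0,0,0,8,0,0,40, 0,0,0,0,0,0,40]'
python3 -m crank '[0,0,0,4,0,0,40, 0,0,0,3,0,0,40, 0,0,0,0,0,0,40, 0,0,0,0,0,0,40]'
python3 - <<'E'
from h import *
goto([.5046,-.2304,.0514])
E
```

```text
t: 7.45
eef_pos: [0.5021, -0.2296, 0.0727]
tcp_rot: [0.378, 0.599, -0.378, 0.596]
force: [-0.1, 1.0, 0.3]
grip_width: 0.0476
t: 7.78
eef_pos: [0.5043, -0.231, 0.0687]
tcp_rot: [0.378, 0.597, -0.378, 0.598]
force: [-1.1, 0.7, -0.1]
grip_width: 0.0469
t 7.78 eef [ 0.5043 -0.231   0.0687] tool-mm [17.3  0.6 -0.4] turn [-0.      0.0017 -0.0004] jaw [ 0.428 -0.904  0.002] F [-1.11  0.69 -0.12] w 0.0469
```

```bash
python3 -m crank '[0,0,0,2,0,0,40, 0,0,0,2,0,0,40, 0,0,0,2,0,0,40, 0,0,0,0,0,0,40, 0,0,0,0,0,0,40]'
python3 -m crank '[0,0,0,2,0,0,40, 0,0,0,2,0,0,40, 0,0,0,0,0,0,40, 0,0,0,0,0,0,40]'
python3 - <<'E'
from h import *
goto([.5046,-.2304,.0514])
E
```

```text
t: 8.2
eef_pos: [0.5038, -0.2307, 0.062]
tcp_rot: [0.378, 0.597, -0.378, 0.598]
force: [-0.4, -0.6, 0.1]
grip_width: 0.0466
t: 8.53
eef_pos: [0.5038, -0.2307, 0.058]
tcp_rot: [0.378, 0.597, -0.378, 0.598]
force: [0.5, 0.8, -0.8]
grip_width: 0.0474
t 8.53 eef [ 0.5038 -0.2307  0.058 ] tool-mm [6.6 0.8 0.1] turn [0.     0.0007 0.0002] jaw [ 0.428 -0.904  0.001] F [ 0.47  0.79 -0.77] w 0.0474
```

No force, and the foot should be about 9 mm down over the spigot. I'll press on until it meets the shoulder.

```bash
python3 -m crank '[0,0,0,2,0,0,40, 0,0,0,2,0,0,40, 0,0,0,1,0,0,40, 0,0,0,1,0,0,40, 0,0,0,0,0,0,40]'
python3 -m crank '[0,0,0,1,0,0,40, 0,0,0,1,0,0,40, 0,0,0,0,0,0,40, 0,0,0,0,0,0,40]'
python3 - <<'E'
from h import *
goto([.5046,-.2304,.0514])
im,d=ctrl.read_camera("side")
cv2.imwrite("pics/s4c.png",cv2.resize(im[210:370,210:370,::-1],(600,600),interpolation=cv2.INTER_CUBIC))
E
```

```text
t: 8.95
eef_pos: [0.5038, -0.2307, 0.0519]
tcp_rot: [0.378, 0.597, -0.378, 0.598]
force: [-0.0, -1.1, -0.1]
grip_width: 0.0472
t: 9.28
eef_pos: [0.5041, -0.2309, 0.0513]
tcp_rot: [0.378, 0.597, -0.379, 0.598]
force: [-2.1, 0.9, 6.9]
grip_width: 0.0472
t 9.28 eef [ 0.5041 -0.2309  0.0513] tool-mm [-0.1  0.7 -0.3] turn [-0.      0.0011  0.0001] jaw [ 0.428 -0.904  0.001] F [-2.08  0.94  6.87] w 0.0472
```

View pics/s4c.png

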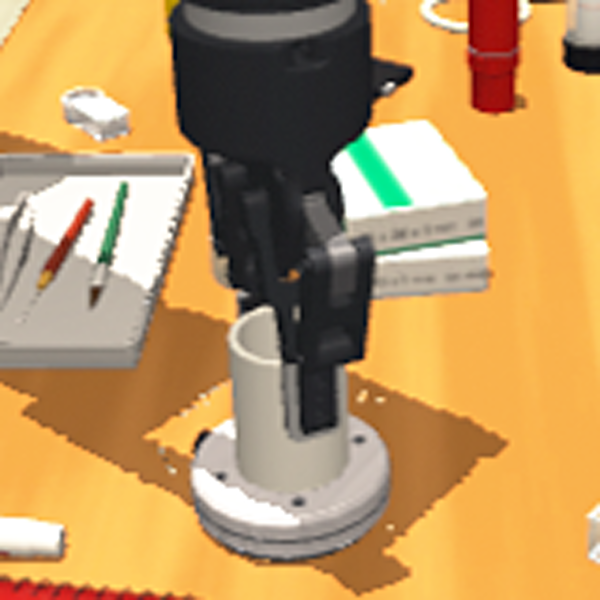

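The tube is home on the shoulder: the picture shows its foot meeting the base at (290,485), the upward push is 6.9 N, and the TCP is at the predicted height. I'm letting go and rising.

```bash
python3 -m crank '[0,0,0,-0.5,0,0,60, 0,0,0,0,0,0,75, 0,0,0,0,0,0,75, 0,0,0,0,0,0,75, 0,0,0,0,0,0,75]'
python3 -m crank '[0,0,0,-15,0,0,75, 0,0,0,-35,0,0,75, 0,0,0,-40,0,0,75, 0,0,0,-40,0,0,75, 0,0,0,-15,0,0,75]'
python3 -m crank '[0,0,0,0,-16,-37,75, 0,0,0,0,-16,-37,75, 0,0,0,0,-16,-37,75, 0,0,0,0,-16,-37,75, 0,0,0,0,-16,-37,75]'
python3 - <<'E'
from h import *
goto([.4995,.2238,.20])
tube(np.array([.5046,-.2304]),.030,.083)
E
```

```text
t: 9.75
eef_pos: [0.5039, -0.2307, 0.0505]
tcp_rot: [0.378, 0.597, -0.378, 0.598]
force: [-0.5, 0.6, 0.1]
grip_width: 0.0753
t: 10.17
eef_pos: [0.5069, -0.2325, 0.2023]
tcp_rot: [0.378, 0.593, -0.378, 0.601]
force: [0.2, -0.7, 0.8]
grip_width: 0.075
t: 10.58
eef_pos: [0.3508, -0.0964, 0.1951]
tcp_rot: [0.378, 0.597, -0.379, 0.597]
force: [-0.0, 0.2, 0.4]
grip_width: 0.0746
t 10.58 eef [ 0.3508 -0.0964  0.1951] tool-mm [  -5.1  271.2 -226.1] turn [0.     0.0004 0.0003] jaw [ 0.427 -0.904  0.   ] F [-0.03  0.22  0.38] w 0.0746
side 1134 [ 0.5056 -0.2324  0.0158 -0.0477] med|e| 0.001
side 1134 [ 0.505  -0.2308] med|e| 0.0009
  bbox [[0.4832, -0.2558, 0.0309], [0.5274, -0.2092, 0.0827]]
  amber ((0.5052556991577148, -0.23206712305545807), 0.02465156465768814) 315
top 255 [ 0.5078 -0.23    0.1502 -0.1978] med|e| 0.004
top 255 [ 0.5036 -0.2218] med|e| 0.0058
  bbox [[0.479, -0.2519, 0.0303], [0.5308, -0.2074, 0.0827]]
  amber ((0.5054671168327332, -0.22924040257930756), 0.023591211065649986) 112
```

The tube stands free at (0.505, -0.2305). I mistyped the sign of my y shift, so the arm swung towards the robot at a safe height. Continuing to the scope.

```bash
python3 -m crank '[0,0,0,-1,30.1,-25.1,75, 0,0,0,-1,30.1,-25.1,75, 0,0,0,-1,30.1,-25.1,75, 0,0,0,-1,30.1,-25.1,75, 0,0,0,-1,30.1,-25.1,75]'
python3 -m crank '[0,0,0,0,30.1,-25.1,75, 0,0,0,0,30.1,-25.1,75, 0,0,0,0,30.1,-25.1,75, 0,0,0,0,30.1,-25.1,75, 0,0,0,0,0,0,75]'
python3 -m crank '[0,0,0,0,0,0,75, 0,0,0,0,0,0,75, 0,0,0,0,0,0,75]'
python3 - <<'E'
from h import *
goto([.4995,.2235,.063])
im,d=ctrl.read_camera("wrist");cv2.imwrite("pics/w5.png",im[:,:,::-1])
c=ctrl.calibration("wrist")
print([(world(r["location"],c).round(4).tolist(),round(r["conf"],2)) for r in ctrl.spot_point("scope_center","wrist")][:4])
E
```

```text
t: 11.1
eef_pos: [0.4361, 0.0818, 0.2008]
tcp_rot: [0.378, 0.597, -0.378, 0.598]
force: [1.4, -0.7, 0.5]
grip_width: 0.0751
t: 11.52
eef_pos: [0.5036, 0.2281, 0.1999]
tcp_rot: [0.378, 0.598, -0.376, 0.599]
force: [0.0, -0.6, -0.2]
grip_width: 0.0755
t: 11.77
eef_pos: [0.5005, 0.2214, 0.2]
tcp_rot: [0.378, 0.597, -0.379, 0.597]
force: [-0.2, -0.4, 0.3]
grip_width: 0.0747
t 11.77 eef [0.5005 0.2214 0.2   ] tool-mm [ 1.37e+02  1.00e-01 -2.50e+00] turn [0.     0.0012 0.0009] jaw [ 0.427 -0.904  0.001] F [-0.16 -0.36  0.28] w 0.0747
[([0.6043, 0.1858, 0.0542], 0.86), ([0.498, 0.2221, 0.0663], 0.68), ([0.3976, 0.2435, 0.0602], 0.62), ([0.4564, 0.3247, 0.0543], 0.59)]
```

View pics/w5.png

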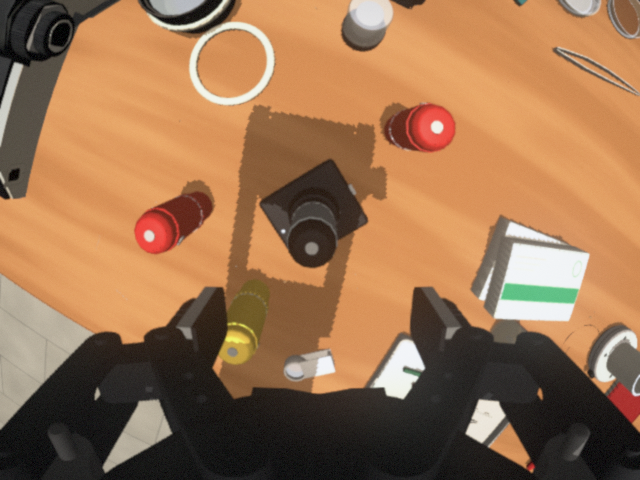

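The dark scope stands at px (312,240), between the fingers. The yellow one at (235,345) and the reds are outside the fingers' path. I'm going down to grip the barrel.

```bash
python3 -m crank '[0,0,0,25,0,-2,65, 0,0,0,35,0,0,65, 0,0,0,35,0,0,65, 0,0,0,25,0,0,65, 0,0,0,10,0,0,65]' 40
python3 -m crank '[0,0,0,7,0,0,65, 0,0,0,0,0,0,65, 0,0,0,0,0,0,65, 0,0,0,0,0,0,65, 0,0,0,0,0,0,45]' 40
python3 -m crank '[0,0,0,0,0,0,25, 0,0,0,0,0,0,25, 0,0,0,0,0,0,25, 0,0,0,0,0,0,25, 0,0,0,0,0,0,25]' 40
python3 -c "
from h import *
goto([.4995,.2235,.063])"
```

```text
t: 12.28
eef_pos: [0.4966, 0.2221, 0.0664]
tcp_rot: [0.377, 0.599, -0.381, 0.596]
force: [-0.9, -0.0, -0.3]
grip_width: 0.065
t: 12.7
eef_pos: [0.5017, 0.2245, 0.0654]
tcp_rot: [0.379, 0.596, -0.377, 0.599]
force: [1.1, 0.3, -0.2]
grip_width: 0.0542
t: 13.12
eef_pos: [0.5009, 0.2246, 0.0645]
tcp_rot: [0.379, 0.597, -0.378, 0.598]
force: [-0.4, 0.9, 5.9]
grip_width: 0.0323
t 13.12 eef [0.5009 0.2246 0.0645] tool-mm [ 1.5 -1.7  0.4] turn [ 0.      0.001  -0.0021] jaw [ 0.428 -0.904  0.001] F [-0.38  0.91  5.89] w 0.0323
```

```bash
python3 -m crank '[0,0,0,0,0,0,25, 0,0,0,-8,0,0,25, 0,0,0,-12,0,0,25, 0,0,0,-15,0,0,25, 0,0,0,-25,0,0,25]' 60
python3 -m crank '[0,0,0,-30,0,0,25, 0,0,0,-25,0,0,25, 0,0,0,-15,0,0,25, 0,0,0,-5,0,0,25, 0,0,0,0,0,0,25]'
python3 -m crank '[0,0,0,0,0,0,25, 0,0,0,0,0,0,25, 0,0,0,0,0,0,25]'
python3 - <<'E'
from h import *
goto([.505,-.2303,.199])
for cam in ["side","top"]:
    ctrl.read_camera(cam);c=ctrl.calibration(cam)
    for n in ("scope_center","scope_nose"):
        print(cam,n,[(world(r["location"],c).round(4).tolist(),round(r["conf"],2)) for r in ctrl.spot_point(n,cam)][:4])
E
```

```text
t: 13.53
eef_pos: [0.4977, 0.2234, 0.1221]
tcp_rot: [0.376, 0.598, -0.38, 0.596]
force: [-0.4, 0.4, -1.4]
grip_width: 0.0316
t: 13.95
eef_pos: [0.5009, 0.2244, 0.2005]
tcp_rot: [0.379, 0.596, -0.378, 0.599]
force: [-0.2, -0.6, -0.6]
grip_width: 0.0317
t: 14.2
eef_pos: [0.4987, 0.2239, 0.1963]
tcp_rot: [0.377, 0.598, -0.38, 0.597]
force: [-0.6, -0.0, -1.6]
grip_width: 0.0317
t 14.2 eef [0.4987 0.2239 0.1963] tool-mm [  -1.8 -188.4  413.3] turn [-0.      0.0004  0.0038] jaw [ 0.428 -0.904  0.   ] F [-0.61 -0.01 -1.6 ] w 0.0317
side scope_center [([0.3947, 0.2452, 0.0576], 0.92), ([0.6025, 0.1865, 0.0557], 0.88), ([0.4944, 0.2237, 0.2008], 0.77), ([0.4569, 0.3313, 0.0553], 0.72)]
side scope_nose [([0.4921, 0.2192, 0.1405], 0.96), ([0.4565, 0.3316, -0.0023], 0.82), ([0.3961, 0.2439, -0.0019], 0.7), ([0.5999, 0.1864, 0.0028], 0.66)]
top scope_center [([0.458, 0.329, 0.0568], 0.7), ([0.6026, 0.1848, 0.0585], 0.51)]
top scope_nose [([0.6014, 0.1812, -0.0001], 0.84), ([0.4576, 0.3267, 0.0016], 0.6), ([0.5033, -0.2292, 0.0003], 0.57)]
```

```bash
python3 -m crank '[0,0,0,-3,-6,12,25, 0,0,0,0,-12,26,25, 0,0,0,0,-15.5,34,25, 0,0,0,0,-15.5,34,25, 0,0,0,0,-15.5,34,25]'
python3 -m crank '[0,0,0,0,-15.5,34,25, 0,0,0,0,-15.5,34,25, 0,0,0,0,-15.5,34,25, 0,0,0,0,-15.5,34,25, 0,0,0,0,-15.5,34,25]'
python3 -m crank '[0,0,0,0,-15.5,34,25, 0,0,0,0,-15.5,34,25, 0,0,0,0,-10,22,25, 0,0,0,0,-4,10,25, 0,0,0,0,-2,4,25]'
python3 -m crank '[0,0,0,0,0,0,25, 0,0,0,0,0,0,25, 0,0,0,0,0,0,25, 0,0,0,0,0,0,25]'
python3 - <<'E'
from h import *
goto([.505,-.2303,.199])
im,d=ctrl.read_camera("side");c=ctrl.calibration("side")
cv2.imwrite("pics/s6.png",cv2.resize(im[170:350,200:380,::-1],(600,600),interpolation=cv2.INTER_CUBIC))
W=cloud(d,c);e=ctrl.state()["eef_pos"]
for n in ("scope_nose","scope_center","diffuser_mouth"):
    print(n,[(world(r["location"],c).round(4).tolist(),round(r["conf"],2)) for r in ctrl.spot_point(n,"side") if abs(world(r["location"],c)[1]+.23)<.05])
k=(d>0)&(np.hypot(W[...,0]-e[0],W[...,1]-e[1])<.03)
for nm,lo,hi,r in (("nose",.128,.165,.015),("tube",.03,.083,.024)):
    p=W[k&(W[...,2]>lo)&(W[...,2]<hi)];print(nm,len(p),fitc(p,r,e,False).x.round(4),p.min(0).round(4))
E
```

```text
t: 14.92
eef_pos: [0.5012, 0.0681, 0.2018]
tcp_rot: [0.378, 0.597, -0.378, 0.598]
force: [0.8, 0.7, -1.4]
grip_width: 0.0321
t: 15.33
eef_pos: [0.5035, -0.1193, 0.2021]
tcp_rot: [0.378, 0.597, -0.379, 0.598]
force: [0.5, 0.6, -0.8]
grip_width: 0.0319
t: 15.75
eef_pos: [0.5056, -0.2332, 0.2019]
tcp_rot: [0.379, 0.596, -0.38, 0.597]
force: [0.5, -0.3, -0.2]
grip_width: 0.0317
t: 16.08
eef_pos: [0.5061, -0.2293, 0.2017]
tcp_rot: [0.378, 0.598, -0.378, 0.598]
force: [0.0, 0.8, -0.3]
grip_width: 0.0319
t 16.08 eef [ 0.5061 -0.2293  0.2017] tool-mm [ 2.7 -1.5  0.4] turn [ 0.      0.0005 -0.    ] jaw [ 0.429 -0.903  0.   ] F [ 0.01  0.8  -0.31] w 0.0319
scope_nose [([0.5004, -0.2324, 0.1463], 0.91), ([0.5032, -0.2298, 0.1463], 0.17)]
scope_center [([0.504, -0.231, 0.2034], 0.61)]
diffuser_mouth [([0.504, -0.2264, 0.0868], 0.91)]
nose 221 [ 0.5044 -0.2286] [ 0.4896 -0.246   0.1466]
tube 1164 [ 0.505  -0.2308] [ 0.4811 -0.2571  0.03  ]
```

View pics/s6.png

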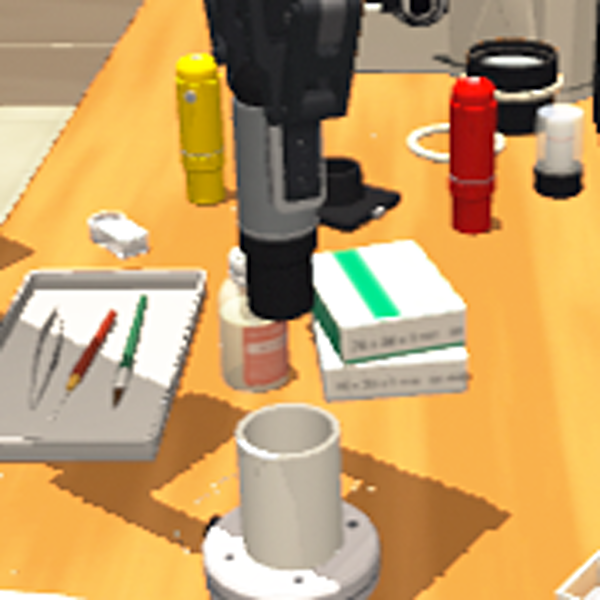

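The nose at (280,300) is close to centred above the rim at (289,430), with the diffuser seated and the scope upright. The nose is at z = 0.1466, so I'll go down 50 mm with a small centring shift.

```bash
python3 -m crank '[0,0,0,5,0.3,1.5,25, 0,0,0,12,0,0,25, 0,0,0,14,0,0,25, 0,0,0,10,0,0,25, 0,0,0,5,0,0,25]'
python3 -m crank '[0,0,0,3,0,0,25, 0,0,0,0,0,0,25, 0,0,0,0,0,0,25, 0,0,0,0,0,0,25, 0,0,0,0,0,0,25]'
python3 -m crank '[0,0,0,0,0,0,25, 0,0,0,0,0,0,25, 0,0,0,0,0,0,25]'
python3 - <<'E'
from h import *
goto([.505,-.2303,.152])
im,d=ctrl.read_camera("side");c=ctrl.calibration("side")
cv2.imwrite("pics/s7.png",cv2.resize(im[190:350,210:370,::-1],(600,600),interpolation=cv2.INTER_CUBIC))
W=cloud(d,c);e=ctrl.state()["eef_pos"]
for n in ("scope_nose","diffuser_mouth"):
    print(n,[(world(r["location"],c).round(4).tolist(),round(r["conf"],2)) for r in ctrl.spot_point(n,"side") if abs(world(r["location"],c)[1]+.23)<.05])
k=(d>0)&(np.hypot(W[...,0]-e[0],W[...,1]-e[1])<.03);dark=im.max(2)<80
p=W[k&dark&(W[...,2]>.09)&(W[...,2]<.118)];print("nose",len(p),fitc(p,.015,e,False).x.round(4),p.min(0).round(4))
p=W[k&~dark&(W[...,2]>.03)&(W[...,2]<.083)];print("tube",len(p),fitc(p,.024,e,False).x.round(4))
E
```

```text
t: 16.7
eef_pos: [0.5055, -0.2312, 0.1528]
tcp_rot: [0.378, 0.599, -0.378, 0.596]
force: [0.1, 0.6, -0.8]
grip_width: 0.032
t: 17.12
eef_pos: [0.5076, -0.2324, 0.1536]
tcp_rot: [0.378, 0.597, -0.379, 0.598]
force: [0.5, 1.1, -0.4]
grip_width: 0.0322
t: 17.37
eef_pos: [0.5072, -0.2322, 0.1531]
tcp_rot: [0.378, 0.597, -0.378, 0.598]
force: [0.2, -0.5, -0.7]
grip_width: 0.0317
t 17.37 eef [ 0.5072 -0.2322  0.1531] tool-mm [ 1.  -1.1 -2.6] turn [ 0.      0.0015 -0.0003] jaw [ 0.428 -0.904  0.001] F [ 0.2  -0.47 -0.72] w 0.0317
scope_nose [([0.5035, -0.2339, 0.0968], 0.87), ([0.4999, -0.227, 0.0851], 0.55)]
diffuser_mouth [([0.5014, -0.2277, 0.0235], 0.67), ([0.5029, -0.2303, 0.0851], 0.6)]
nose 200 [ 0.5056 -0.2316] [ 0.4905 -0.2484  0.099 ]
tube 1120 [ 0.5051 -0.2306]
```

View pics/s7.png

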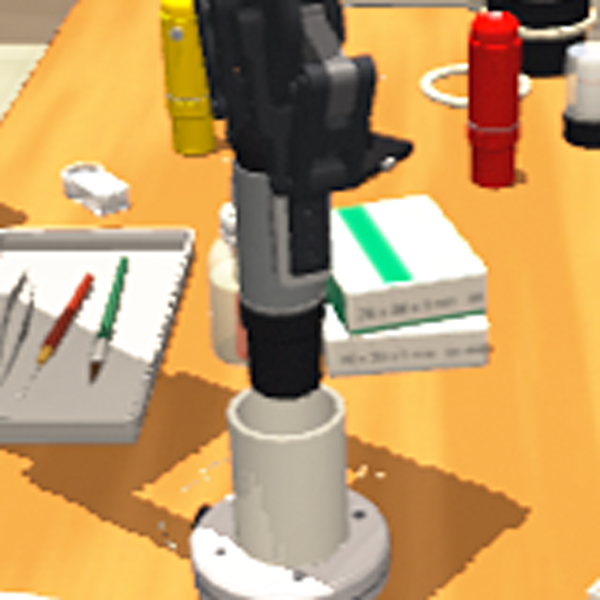

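The nose is at (286,390), above the rim at (288,412). That is about 1 mm off axis and about 12 mm up, and the arm has settled.

```bash
python3 -m crank '[0,0,0,1,0,0,25, 0,0,0,0,0,0,25, 0,0,0,0,0,0,25, 0,0,0,0,0,0,25, 0,0,0,0,0,0,25]'
python3 -c "
from h import *
s=ctrl.state();print(np.abs(s['qd']).max(),s['eef_pos']);ctrl.finish_job()"
```

```text
t: 17.93
eef_pos: [0.507, -0.2321, 0.1517]
tcp_rot: [0.378, 0.597, -0.378, 0.598]
force: [0.1, -0.0, -0.8]
grip_width: 0.0317
0.0028047655175877785 [ 0.50700815 -0.23206066  0.15168519]
the job is handed in; nothing more can be done
```

I pushed the diffuser down over the amber onto the stand's shoulder and let go of it. I then lifted the scope from its cradle, carried it over the cartons and bottles, and handed the job in at 17.9 s while still holding it over the diffuser.

**Diffuser:** it met the shoulder with about 7 N of upward force at the expected height. After release the side camera put its axis at about (0.505, -0.2306), within about 1 mm of where I had measured the stand.

**Scope:** in the last side view the nose was about 1 mm off the diffuser's axis and about 12 mm above the rim. I then lowered it about 1 mm more. The tool was vertical to within 0.002 rad in the last check, and joint speeds were below 0.003 rad/s at hand-in. The fingers were still closed on the barrel, reading 31.7 mm.

**Checks that disagreed:**
- **Tube lean:** the depth-based fits showed up to 0.1 rad of lean while I was holding the tube. Its outline in the image was vertical, so I trusted the outline.
- **Tube from above:** the top camera's fit of the fitted tube was poor, with 4–6 mm of residual, so I didn't use it.
- **Nose and mouth positions:** the networks' points differed from my depth fits by 2–4 mm.
- **Tool and nose positions:** the measured tool position was 1.5 mm from the fitted nose axis.

**Slips:** one mistyped shift sent the empty gripper on a detour at a safe height. I also put in a small tilt correction based on a reading taken before the arm had settled, and took it out again. I did not re-measure the bystanders at the end, but those in the last side views looked where they had been.

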